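# Fetch the ramekin from behind the tall containers

### The arm

A 7-joint arm with a two-finger parallel gripper is mounted at the origin on the work surface. World frame = base frame: x ahead of the robot, y to its left, z up, the work surface at z = 0. Lengths are in m, angles in rad, forces in N, time in s.
With the tool pointing down it reaches from about 0.4 to 0.875 m from the base axis. Payload 4.4 kg.
Tool frame: the origin (TCP) lies between the finger pads; the fingertips stand 17 mm ahead of it and the grasp point (between the pads) lies 2 mm behind it (nose_length is the distance from the TCP to the fingertips, in m); z points along the fingers, y is the line along which they close (so a half turn about z gives the same grasp; the last joint's range is limited). The gripper opens to 85 mm and grips with 20 to 120 N. Pads are 22 mm wide; open, the fingers measure 114 mm over their backs; the gripper's body (76 mm by 85 mm) begins 54 mm behind the grasp point. The pads swing forward as they close: fully open they stand 13 mm farther back than shut.
Start: joints at [-1.396, 0.628, 0.038, 1.517, -0.027, 0.996, -0.02], TCP at [0.155, 0.631, 0.248] pointing down, gripper open.
Joint ranges: [-3.06, 3.06], [-0.37, 2.12], [-1.25, 1.32], [0.18, 2.47], [-1.1, 4.24], [0.23, 1.98], [-2.94, 2.94]. Speed limits (rad/s): [2.57, 2.57, 3.14, 3.14, 3.14, 3.14, 3.14].

### API

Orientations are given as a rotation vector (axis times angle).
In Python, from cell import * gives the robot as it stands.
- The arm moves only by the tool arm_command, never from a script. Its argument "moves" is one flat list of numbers, 4 for each row, row after row: the shift along the tool's x, y, z normalised to -1 to 1, where 1 is 100 mm, then the turn about the tool's z normalised to -1 to 1, where 1 is pi rad. In form: [x, y, z, turn, x, y, z, turn, ...]. A call has exactly 10 rows; each row is the pose to reach, as a shift and turn from the pose commanded when the call began, along the tool's axes at that moment, turning the shorter way round; what a row does not reach only later rows make up. A row lasts 1/10 s, in which the tool goes at most 50 mm and 8.59 degrees, less where a joint would pass 70% of its speed; a pose out of reach is approached as far as the arm can. A call with a number of a shift or a turn outside -1 to 1 is refused whole. A call with a gripper value outside its range is refused whole. "jaw" is the opening, from 0 (shut) to 1 (fully open), set as the call begins (left out, the last holds). The fingers move at their own pace and stop on an object; "squeeze" is the grip in N (left out, the last holds). Time passes only in rows, so rows that repeat a pose let the fingers close, or fill a call up. It gives the time, the measured TCP pose, the force, the opening and the grip force at its end, in the units of the state.
- sense(): the state, without advancing time (a new reading comes with each control period).
- read_camera(name): name is "scene" or "top"; returns (picture, depth): 400x640x3 uint8, red, green, blue; 400x640 float32, m along the optical axis (not along the pixel's ray), 0 where there is no reading.
- get_calibration(name): a dict with "fx", "fy", "cx", "cy" (pixels), "world_from_camera" (4x4, takes a point from camera to world coordinates). Camera axes: x right, y up, looking along -z (the intrinsics and any distortion apply to the point x, -y, -z); pixel columns grow to the right and rows downward; lengths in m; the calibration is good to about 2 mm. A picture is of the moment at which its call begins. get_calibration takes no time and is no camera call.
- hand_in(): hands the job in; it is judged then, once.
The state is a dict: "time_s": time; "joint_pos": joint angles; "qd": joint speeds; "tau": joint torques, N m; "tcp_pos": TCP position; "tcp_rot": TCP orientation; "contact_force": force on the tool from outside, world axes, zero at the start; "torque": the same for the moment, N m; "width": finger opening in m; "grip_force": force on a finger pad.
Only numpy, scipy, OpenCV 4.12 (cv2) and the standard library are available. Lean on these libraries where they do the work, as an engineer would, in place of code of your own. Each camera call takes 0.05 s, during which the arm holds its last target. There are 200 camera calls.

### The job

On the wooden tray three tall containers (a steel canister, a pepper mill and a square tin) hem in a small white ramekin behind them. First stand all three upright on the steel draining board, then put the ramekin upright in the middle of the kitchen scale's round plate, and only then put each container back upright on the very spot of the tray where it stood. Never tip a container or the ramekin over, and leave the soap bottle, the mug and the spoon alone.

Things in the scene. Friction and masses are not known exactly. Their poses are not given: they have to be found in the camera images.
- tray: Fixed wooden tray, 165 (x) by 250 (y) mm, walls 5 mm thick, 16 mm high, floor 5 mm above the counter. Origin: centre of its underside; x points to its back (away from the robot). The containers stand in a row along y at x about -42 mm, y about -70, 0, +70 mm (which is where changes); the ramekin stands behind the row, x about 20 mm, y between -40 and 40 mm.
- drainer: Fixed flat steel draining board, 180 (x) by 240 (y) mm, 10 mm high, flat top with dark stripes along x. Origin at the centre of its underside, z up. The side area, empty at the start: there is room for the three containers in a row along y, 75 mm apart.
- scale: Fixed black kitchen scale 22 mm high with a round steel plate, 130 mm across, whose top is 28 mm above the counter. Origin on the counter straight below the middle of the plate. The black housing spans x -105 to +75 mm and y -75 to +75 mm about it; small display towards -x. It does not give under load.
- canister: Loose round canister, steel with black lid, 51 mm across, 138 mm tall, straight sides, about 0.2 kg. Origin at the centre of its underside, z up along it.
- mill: Loose turned dark-wood pepper mill, 145 mm tall, round: foot 52 mm across, waist 34 mm, head 40 to 42 mm across between 108 and 142 mm height (grip it there); about 0.2 kg. Origin at the centre of its underside, z up along it.
- tin: Loose square dark-green tin, 48 by 48 mm, 138 mm tall, straight sides, about 0.2 kg. Origin at the centre of its underside, x and y square to its sides, z up; at the start its sides are square to the tray within 0.1 rad.
- ramekin: Loose small open white round ramekin, 56 mm across outside, 42 mm high, straight wall 4 mm thick, about 0.12 kg. Origin at the centre of its underside, z up.
- soap: Bystander: loose amber soap bottle, 60 mm across, 170 mm tall, standing on the counter. Origin at the centre of its underside.
- mug: Bystander: loose blue mug, 80 mm across, 90 mm high, handle to +y at yaw 0. Origin at the centre of its underside.
- spoon: Bystander: loose wooden spoon, 240 mm long, lying on the counter along its own x.
Mind the look-alikes: they are no part of the job. What is shaped like the mill but pink or yellow is not meant.

How it is judged:
On the way, in this order (a step that is already met when the one before it is completed fails the run):
1. all three tall containers stand upright, let go, on the draining board (x of canister in the frame of drainer between -0.09 and 0.09 m and y of canister in the frame of drainer between -0.12 and 0.12 m and z of canister in the frame of drainer between 0.006 and 0.014 m and angle between each of canister, mill, tin's own z axis and vertical below 0.1 rad and contact force between the fingers and canister below 0.3 N and linear speed of each of canister, mill, tin below 0.03 m/s and x of mill in the frame of drainer between -0.09 and 0.09 m and y of mill in the frame of drainer between -0.12 and 0.12 m and z of mill in the frame of drainer between 0.006 and 0.014 m and contact force between the fingers and mill below 0.3 N and x of tin in the frame of drainer between -0.09 and 0.09 m and y of tin in the frame of drainer between -0.12 and 0.12 m and z of tin in the frame of drainer between 0.006 and 0.014 m and contact force between the fingers and tin below 0.3 N), for 0.2 s.
2. the ramekin stands, let go, in the middle of the scale while the three containers still stand on the draining board (all of step 1 and horizontal distance between ramekin and scale below 0.015 m and z of ramekin in the frame of scale between 0.024 and 0.032 m and angle between ramekin's own z axis and vertical below 0.1 rad and contact force between the fingers and ramekin below 0.3 N and linear speed of ramekin below 0.03 m/s), for 0.2 s.
At the end, for the whole second after the job is handed in: The ramekin stands upright on the scale, within 15 mm of the middle of its plate; canister, mill and tin each stand upright within 15 mm of where they stood at the start; all are let go and at rest (horizontal distance between ramekin and scale below 0.015 m and z of ramekin in the frame of scale between 0.024 and 0.032 m and angle between each of ramekin, canister, mill, tin's own z axis and vertical below 0.1 rad and contact force between the fingers and ramekin below 0.3 N and linear speed of each of ramekin, canister, mill, tin below 0.03 m/s and distance of each of canister, mill, tin from where it was at the start of the episode below 0.015 m and contact force between the fingers and canister below 0.3 N and contact force between the fingers and mill below 0.3 N and contact force between the fingers and tin below 0.3 N); the robot touches nothing.
It fails at once if a container or the ramekin is tipped over (more than 0.6 rad) (angle between any of canister, mill, tin, ramekin's own z axis and vertical above 0.6 rad).
It fails at once if the soap bottle, the mug or the spoon is moved by more than 20 mm (distance of any of soap, mug, spoon from where it was at the start of the episode above 0.02 m).
It also fails if it takes over 144 s, if anything falls off the work surface, if the arm or the gripper's body presses on something with over 40 N, if the wrist force passes 120 N, or if a joint passes its speed limit or range.

## Working session

There is one attempt and no reset: what is moved stays moved. The work goes in short steps, Python scripts to look and compute and a tool call to move; the robot and the scene stay as the last step left them, time stands still between calls to the robot, and variables do not carry over. Pictures are saved under pics/ and viewed, at most 14 in all, crops included, and the job is handed in when it is done.

Besides the shell and the picture viewer there is one more tool, called after "Call:" as name(argument=value, ...) on one line, values as JSON. arm_command: Moves the arm, as the interface text tells. Its arguments: {"type":"object","properties":{"moves":{"type":"array"},"jaw":{"type":"number"},"squeeze":{"type":"number"}},"required":["moves"]}

```bash
mkdir -p pics; python3 - <<'E'
from cell import *
import cv2, numpy as np
s=sense(); print({k:np.round(s[k],3) for k in s})
for n in("top","scene"):
    p,d=read_camera(n); cv2.imwrite(f"pics/{n}0.png",p[:,:,::-1]); np.savez(f"pics/{n}0.npz",p=p,d=d)
    c=get_calibration(n); print(n,{k:np.round(c[k],4).tolist() for k in c})
E
```

```text
{'time_s': np.float64(0.0), 'joint_pos': array([-1.396,  0.629,  0.038,  1.518, -0.027,  0.996, -0.02 ]), 'qd': array([ 0.001, -0.001,  0.   , -0.002,  0.002, -0.002, -0.001]), 'tau': array([ 1.0000e-03, -5.6340e+01,  1.2260e+00, -1.9343e+01,  1.1000e-02,
        1.1000e-02,  0.0000e+00]), 'tcp_pos': array([0.155, 0.631, 0.247]), 'tcp_rot': array([-3.770e-01, -3.119e+00,  3.000e-03]), 'contact_force': array([ 0.54 ,  0.086, -0.463]), 'torque': array([-0.04 ,  0.019,  0.04 ]), 'grip_force': np.float64(0.0), 'width': np.float64(0.085)}
top {'fx': 379.2784, 'fy': 379.2784, 'cx': 317.3486, 'cy': 203.3739, 'world_from_camera': [[0.0148, 0.9826, -0.185, 0.3846], [-0.9997, 0.0176, 0.0139, 0.016], [0.0169, 0.1847, 0.9826, 1.1108], [0.0, 0.0, 0.0, 1.0]]}
scene {'fx': 459.8102, 'fy': 459.8102, 'cx': 328.0097, 'cy': 207.141, 'world_from_camera': [[0.7399, -0.5422, 0.3983, 1.0766], [0.6727, 0.5882, -0.449, -0.587], [0.0092, 0.6001, 0.7999, 1.0784], [0.0, 0.0, 0.0, 1.0]]}
```

View pics/top0.png

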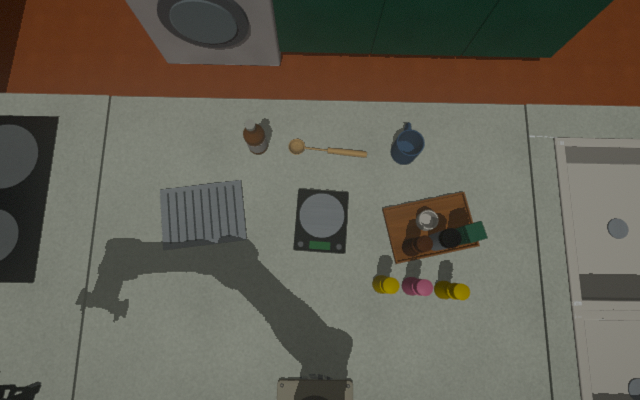

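View pics/scene0.png

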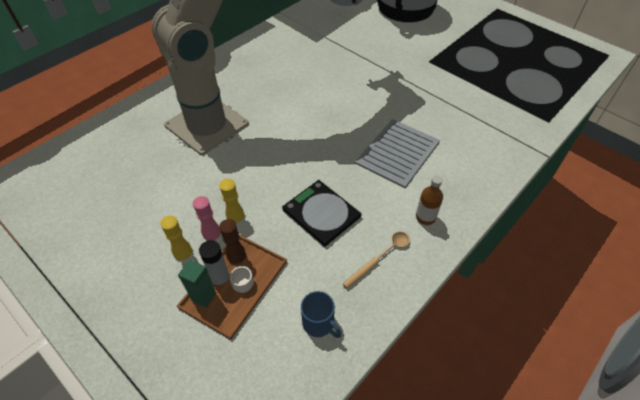

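The top view shows the tray (432,228) with mill (415,243), canister (451,238), tin (474,232) and ramekin (428,219). The scale plate is at (322,215), the drainer at (204,214), and the yellow and pink look-alikes are in front of the tray. Next I measure poses from the depth.

```bash
cat > h.py <<'E'
import numpy as np, cv2
from cell import *
def cloud(n,d):
    c=get_calibration(n); v,u=np.mgrid[:400,:640]
    P=np.stack([(u-c["cx"])/c["fx"]*d,-(v-c["cy"])/c["fy"]*d,-d,np.ones_like(d)],-1)@np.array(c["world_from_camera"]).T
    P=P[...,:3]; P[d==0]=np.nan; return P
def circ(xy):
    A=np.c_[2*xy,np.ones(len(xy))]; s=np.linalg.lstsq(A,(xy**2).sum(1),rcond=None)[0]
    return s[:2],np.sqrt(s[2]+s[:2]@s[:2])
def blobs(n,P,lo,hi,box,minpix=15):
    m=(P[...,2]>lo)&(P[...,2]<hi)&(P[...,0]>box[0])&(P[...,0]<box[1])&(P[...,1]>box[2])&(P[...,1]<box[3])
    k,L,st,_=cv2.connectedComponentsWithStats(m.astype(np.uint8))
    for i in range(1,k):
        if st[i,4]<minpix: continue
        Q=P[L==i]; (cx,cy),r=cv2.minEnclosingCircle(Q[:,:2].astype(np.float32))
        R=cv2.minAreaRect(Q[:,:2].astype(np.float32))
        uv=np.argwhere(L==i).mean(0)[::-1]
        print(n,lo,hi,"n",len(Q),"px",uv.round(),"z",np.median(Q[:,2]).round(4),"mean",Q.mean(0)[:2].round(4),"mec",np.round([cx,cy,r],4),"rect",np.round(R[0],4),np.round(R[1],4),round(R[2],1))
E
python3 - <<'E'
from h import *
for n in("top","scene"):
    z=np.load(f"pics/{n}0.npz"); P=cloud(n,z["d"])
    g=P[(P[...,0]>.3)&(P[...,0]<.8)&(abs(P[...,1])<.5)]; print(n,"floor",np.nanmedian(g[:,2]))
    W=(.25,.9,-.6,.6)
    blobs(n,P,.130,.2,W); blobs(n,P,.024,.032,(.4,.75,-.15,.15)); blobs(n,P,.006,.013,W,200)
    blobs(n,P,.012,.019,(.35,.7,-.5,-.1)); blobs(n,P,.040,.055,(.4,.75,-.5,-.1),8)
E
```

```text
top floor 0.0017777372912860523
top 0.13 0.2 n 144 px [251. 127.] z 0.1681 mean [0.7661 0.1817] mec [0.7699 0.1827 0.0151] rect [0.7684 0.1829] [0.0266 0.026 ] 84.5
top 0.13 0.2 n 368 px [475. 232.] z 0.1431 mean [ 0.4997 -0.4054] mec [ 0.5003 -0.4071  0.0315] rect [ 0.5004 -0.4074] [0.0478 0.0482] 15.8
top 0.13 0.2 n 335 px [451. 238.] z 0.1434 mean [ 0.4833 -0.3415] mec [ 0.484  -0.343   0.0256] rect [ 0.4837 -0.3429] [0.0494 0.0498] 19.1
top 0.13 0.2 n 231 px [424. 243.] z 0.1495 mean [ 0.4668 -0.2699] mec [ 0.4672 -0.2718  0.0211] rect [ 0.4669 -0.2721] [0.0384 0.0408] 1.5
top 0.13 0.2 n 234 px [391. 285.] z 0.1446 mean [ 0.3617 -0.184 ] mec [ 0.3616 -0.1852  0.0211] rect [ 0.3622 -0.1853] [0.0393 0.0417] 0.4
top 0.13 0.2 n 236 px [424. 287.] z 0.1442 mean [ 0.358  -0.2679] mec [ 0.3572 -0.2694  0.0213] rect [ 0.3585 -0.2689] [0.0392 0.04  ] 0.5
top 0.13 0.2 n 244 px [461. 291.] z 0.1444 mean [ 0.3488 -0.3597] mec [ 0.3488 -0.362   0.021 ] rect [ 0.3485 -0.3617] [0.0408 0.0397] 76.5
top 0.024 0.032 n 1627 px [322. 216.] z 0.0284 mean [ 0.5517 -0.013 ] mec [ 0.5433 -0.019   0.0938
[... 5067 characters left out ...]
055 n 76 px [235. 251.] z 0.0474 mean [ 0.4809 -0.2794] mec [ 0.4726 -0.274   0.0225] rect [ 0.4777 -0.2767] [0.0425 0.0261] 61.8
scene 0.04 0.055 n 56 px [219. 274.] z 0.0488 mean [ 0.504 -0.351] mec [ 0.493  -0.3459  0.0235] rect [ 0.5015 -0.3483] [0.0468 0.0177] 74.2
scene 0.04 0.055 n 121 px [241. 276.] z 0.0444 mean [ 0.5477 -0.316 ] mec [ 0.546  -0.3173  0.0295] rect [ 0.5467 -0.3162] [0.0553 0.0553] 38.5
scene 0.04 0.055 n 73 px [202. 295.] z 0.0471 mean [ 0.5172 -0.4148] mec [ 0.5038 -0.4094  0.0317] rect [ 0.5172 -0.4167] [0.0632 0.0327] 61.6
scene 0.04 0.055 n 62 px [314. 302.] z 0.0477 mean [ 0.7317 -0.2449] mec [ 0.7402 -0.2528  0.0301] rect [ 0.7323 -0.2501] [0.06   0.0172] 71.2
```

```bash
cat >> h.py <<'E'
from scipy.spatial.transform import Rotation as Ro
def go(x,y,z,phi):
    "total shift (tool axes at present, unit 100mm) and turn to reach target; also in axes after the turn"
    s=sense(); R=Ro.from_rotvec(s["tcp_rot"]).as_matrix(); p=np.array(s["tcp_pos"]); f=np.degrees(np.arctan2(R[1,1],R[0,1]))
    t=(f-phi+180)%360-180; d=np.array([x,y,z])-p
    R2=R@Ro.from_euler("z",t,degrees=True).as_matrix()
    print(f"t={s['time_s']:.2f} tcp",p.round(4),"phi %.1f"%f,"w %.4f g %.1f"%(s["width"],s["grip_force"]),"| shift",(R.T@d*10).round(2),"turn %.3f"%(t/180),"| after turn",(R2.T@d*10).round(2))
E
python3 -c "
from h import *
go(.45,.2,.247,43)"
```

```text
t=0.10 tcp [0.1549 0.6307 0.2475] phi 76.2 w 0.0853 g 0.0 | shift [-3.89 -3.48  0.01] turn 0.184 | after turn [-5.16 -0.78  0.01]
```

Call:
arm_command(moves=[-0.1,-0.09,0,0,-0.2,-0.18,0,0,-0.3,-0.27,0,0,-0.4,-0.36,0,0,-0.5,-0.45,0,0,-0.6,-0.54,0,0,-0.7,-0.63,0,0,-0.8,-0.72,0,0,-0.9,-0.81,0,0,-1,-0.9,0,0], jaw=1, squeeze=40)

```text
time_s: 1.1
tcp_pos: [0.2312, 0.5191, 0.2483]
tcp_rot: [0.377, 3.119, -0.0]
contact_force: [0.1, 0.5, 0.8]
width: 0.0854
grip_force: 0.0
```

Call:
arm_command(moves=[-0.1,-0.09,0,0,-0.2,-0.18,0,0,-0.3,-0.27,0,0,-0.4,-0.36,0,0,-0.5,-0.45,0,0,-0.6,-0.54,0,0,-0.7,-0.63,0,0,-0.8,-0.72,0,0,-0.9,-0.81,0,0,-1,-0.9,0,0])

```text
time_s: 2.1
tcp_pos: [0.3069, 0.4078, 0.2483]
tcp_rot: [0.377, 3.119, 0.0]
contact_force: [0.3, -0.2, 0.1]
width: 0.0855
grip_force: 0.0
```

Call:
arm_command(moves=[-0.1,-0.09,0,0,-0.2,-0.18,0,0,-0.3,-0.27,0,0,-0.4,-0.36,0,0,-0.5,-0.45,0,0,-0.6,-0.54,0,0,-0.7,-0.63,0,0,-0.8,-0.72,0,0,-0.9,-0.81,0,0,-1,-0.9,0,0])

```text
time_s: 3.1
tcp_pos: [0.3826, 0.2966, 0.2483]
tcp_rot: [0.377, 3.119, 0.0]
contact_force: [-0.3, -1.1, 0.2]
width: 0.0852
grip_force: 0.0
```

Call:
arm_command(moves=[-0.1,-0.09,0,0.018,-0.2,-0.18,0,0.036,-0.3,-0.27,0,0.054,-0.4,-0.36,0,0.073,-0.5,-0.45,0,0.091,-0.6,-0.54,0,0.11,-0.7,-0.63,0,0.13,-0.8,-0.72,0,0.148,-0.9,-0.81,0,0.166,-1,-0.9,0,0.184])

```text
time_s: 4.1
tcp_pos: [0.4582, 0.1853, 0.2483]
tcp_rot: [-1.257, -2.879, -0.0]
contact_force: [-0.3, 1.0, -0.1]
width: 0.0857
grip_force: 0.0
```

```bash
python3 -c "
from h import *
go(.468,-.272,.2,43)"
```

```text
t=4.10 tcp [0.4582 0.1853 0.2483] phi 42.8 w 0.0857 g 0.0 | shift [-3.42 -3.04  0.48] turn -0.001 | after turn [-3.41 -3.05  0.48]
```

Call:
arm_command(moves=[-0.1,-0.09,0.016,0,-0.2,-0.18,0.032,0,-0.3,-0.27,0.048,0,-0.4,-0.36,0.064,0,-0.5,-0.445,0.08,0,-0.6,-0.535,0.096,0,-0.7,-0.625,0.112,0,-0.8,-0.71,0.128,0,-0.9,-0.8,0.144,0,-1,-0.89,0.16,0])

```text
time_s: 5.1
tcp_pos: [0.4609, 0.0513, 0.2322]
tcp_rot: [1.251, 2.882, 0.0]
contact_force: [0.0, -1.0, 0.1]
width: 0.0852
grip_force: 0.0
```

Call:
arm_command(moves=[-0.1,-0.09,0.016,0,-0.2,-0.18,0.032,0,-0.3,-0.27,0.048,0,-0.4,-0.36,0.064,0,-0.5,-0.445,0.08,0,-0.6,-0.535,0.096,0,-0.7,-0.625,0.112,0,-0.8,-0.71,0.128,0,-0.9,-0.8,0.144,0,-1,-0.89,0.16,0])

```text
time_s: 6.1
tcp_pos: [0.4642, -0.0825, 0.2161]
tcp_rot: [-1.251, -2.882, -0.0]
contact_force: [-0.1, 0.3, -0.0]
width: 0.0853
grip_force: 0.0
```

Call:
arm_command(moves=[-0.1,-0.09,0.016,0,-0.2,-0.18,0.032,0,-0.3,-0.27,0.048,0,-0.4,-0.36,0.064,0,-0.5,-0.445,0.08,0,-0.6,-0.535,0.096,0,-0.7,-0.625,0.112,0,-0.8,-0.71,0.128,0,-0.9,-0.8,0.144,0,-1,-0.89,0.16,0])

```text
time_s: 7.1
tcp_pos: [0.4675, -0.2163, 0.2001]
tcp_rot: [-1.251, -2.882, -0.0]
contact_force: [0.2, -0.4, -0.1]
width: 0.085
grip_force: 0.0
```

Call:
arm_command(moves=[-0.1,-0.09,0,0,-0.2,-0.18,0,0,-0.3,-0.27,0,0,-0.42,-0.37,0,0,-0.42,-0.37,0.1,0,-0.42,-0.37,0.22,0,-0.42,-0.37,0.36,0,-0.42,-0.37,0.5,0,-0.42,-0.37,0.62,0,-0.42,-0.37,0.72,0])

```text
time_s: 8.1
tcp_pos: [0.4687, -0.2701, 0.1267]
tcp_rot: [-1.248, -2.881, -0.001]
contact_force: [1.2, -0.2, 0.3]
width: 0.0849
grip_force: 0.0
```

```bash
python3 -c "
from h import *
go(.468,-.272,.128,43)
p,d=read_camera('scene'); cv2.imwrite('pics/s1.png',p[100:340,80:400,::-1])"
```

```text
t=8.10 tcp [ 0.4687 -0.2701  0.1267] phi 43.1 w 0.0849 g 0.0 | shift [-0.01 -0.02 -0.01] turn 0.001 | after turn [-0.01 -0.02 -0.01]
```

View pics/s1.png

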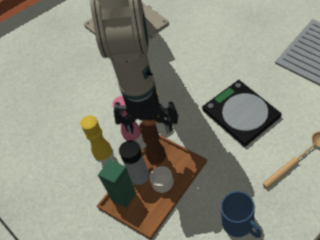

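The open fingers straddle the mill's head at (150,125), so I close on it.

Call:
arm_command(moves=[0,0,0,0,0,0,0,0,0,0,0,0,0,0,0,0,0,0,0,0,0,0,0,0,0,0,0,0,0,0,0,0,0,0,0,0,0,0,0,0], jaw=0, squeeze=40)

```text
time_s: 9.15
tcp_pos: [0.4694, -0.2717, 0.129]
tcp_rot: [1.251, 2.881, -0.001]
contact_force: [-1.4, -0.6, 5.8]
width: 0.0404
grip_force: 40.6
```

```bash
python3 -c "
from h import *
go(.547,.395,.2,43)"
```

```text
t=9.15 tcp [ 0.4694 -0.2717  0.129 ] phi 43.1 w 0.0404 g 40.6 | shift [ 4.34  5.12 -0.72] turn 0.000 | after turn [ 4.35  5.11 -0.72]
```

Call:
arm_command(moves=[0,0,-0.05,0,0,0,-0.15,0,0,0,-0.27,0,0,0,-0.39,0,0.03,0.03,-0.5,0,0.08,0.1,-0.57,0,0.14,0.17,-0.6,0,0.22,0.26,-0.6,0,0.3,0.35,-0.6,0,0.38,0.45,-0.6,0])

```text
time_s: 10.15
tcp_pos: [0.4758, -0.2111, 0.1878]
tcp_rot: [-1.249, -2.881, -0.0]
contact_force: [0.1, 0.5, -3.3]
width: 0.0405
grip_force: 40.8
```

Call:
arm_command(moves=[0.085,0.1,0,0,0.17,0.2,0,0,0.255,0.3,0,0,0.34,0.4,0,0,0.425,0.5,0,0,0.51,0.6,0,0,0.595,0.7,0,0,0.68,0.8,0,0,0.765,0.9,0,0,0.85,1,0,0])

```text
time_s: 11.15
tcp_pos: [0.4912, -0.0812, 0.1883]
tcp_rot: [1.251, 2.882, 0.0]
contact_force: [0.2, -0.5, -2.9]
width: 0.0409
grip_force: 40.8
```

Call:
arm_command(moves=[0.085,0.1,0,0,0.17,0.2,0,0,0.255,0.3,0,0,0.34,0.4,0,0,0.425,0.5,0,0,0.51,0.6,0,0,0.595,0.7,0,0,0.68,0.8,0,0,0.765,0.9,0,0,0.85,1,0,0])

```text
time_s: 12.15
tcp_pos: [0.5061, 0.0492, 0.1883]
tcp_rot: [-1.251, -2.882, -0.0]
contact_force: [0.1, -0.1, -2.3]
width: 0.0404
grip_force: 40.8
```

Call:
arm_command(moves=[0.085,0.1,0,0,0.17,0.2,0,0,0.255,0.3,0,0,0.34,0.4,0,0,0.425,0.5,0,0,0.51,0.6,0,0,0.595,0.7,0,0,0.68,0.8,0,0,0.765,0.9,0,0,0.85,1,0,0])

```text
time_s: 13.15
tcp_pos: [0.5211, 0.1795, 0.1883]
tcp_rot: [-1.251, -2.882, 0.0]
contact_force: [-0.7, 0.1, -3.5]
width: 0.0405
grip_force: 40.8
```

Call:
arm_command(moves=[0.085,0.1,0,0,0.17,0.2,0,0,0.255,0.3,0,0,0.34,0.4,0,0,0.425,0.5,0,0,0.51,0.6,0,0,0.595,0.7,0,0,0.68,0.8,0,0,0.765,0.9,0,0,0.85,1,0,0])

```text
time_s: 14.15
tcp_pos: [0.5361, 0.3099, 0.1883]
tcp_rot: [-1.251, -2.882, 0.0]
contact_force: [1.0, -0.8, -1.9]
width: 0.0405
grip_force: 40.8
```

```bash
python3 -c "
from h import *
go(.547,.395,.135,43)"
```

```text
t=14.15 tcp [0.5361 0.3099 0.1883] phi 43.1 w 0.0405 g 40.8 | shift [0.55 0.66 0.53] turn 0.000 | after turn [0.55 0.66 0.53]
```

Call:
arm_command(moves=[0.1,0.12,0,0,0.21,0.25,0,0,0.33,0.39,0,0,0.45,0.53,0,0,0.55,0.66,0.08,0,0.55,0.66,0.2,0,0.55,0.66,0.33,0,0.55,0.66,0.43,0,0.55,0.66,0.5,0,0.55,0.66,0.53,0])

```text
time_s: 15.15
tcp_pos: [0.5463, 0.3928, 0.1341]
tcp_rot: [-1.252, -2.88, 0.003]
contact_force: [-3.5, -2.3, 8.9]
width: 0.0403
grip_force: 42.5
```

Call:
arm_command(moves=[0,0,0,0,0,0,0,0,0,0,0,0,0,0,0,0,0,0,-0.05,0,0,0,-0.17,0,0,0,-0.3,0,0,0,-0.45,0,0,0,-0.6,0,-0.04,-0.05,-0.72,0], jaw=1)

```text
time_s: 16.15
tcp_pos: [0.5459, 0.3889, 0.2095]
tcp_rot: [1.248, 2.882, 0.004]
contact_force: [0.0, -0.9, 0.7]
width: 0.0853
grip_force: 0.0
```

```bash
python3 -c "
from h import *
go(.485,-.344,.205,43)
p,d=read_camera('scene'); cv2.imwrite('pics/s2.png',p[60:260,260:560,::-1])
blobs('s',cloud('scene',d),.13,.162,(.4,.65,.2,.5))"
```

```text
t=16.15 tcp [0.5459 0.3889 0.2095] phi 43.2 w 0.0853 g 0.0 | shift [-4.93 -5.46  0.03] turn 0.001 | after turn [-4.94 -5.44  0.03]
s 0.13 0.162 n 162 px [412. 108.] z 0.1501 mean [0.5492 0.385 ] mec [0.5453 0.3905 0.0245] rect [0.5462 0.3894] [0.0402 0.044 ] 49.5
```

View pics/s2.png

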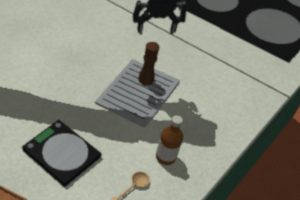

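The mill stands upright on the drainer at (150,60). Next is the canister.

Call:
arm_command(moves=[-0.09,-0.1,0,0,-0.18,-0.2,0,0,-0.27,-0.3,0,0,-0.36,-0.4,0,0,-0.45,-0.5,0,0,-0.54,-0.6,0,0,-0.63,-0.7,0,0,-0.72,-0.8,0,0,-0.81,-0.9,0,0,-0.9,-1,0,0])

```text
time_s: 17.2
tcp_pos: [0.5341, 0.2526, 0.2073]
tcp_rot: [1.251, 2.882, 0.0]
contact_force: [0.1, 0.8, -0.2]
width: 0.0854
grip_force: 0.0
```

Call:
arm_command(moves=[-0.09,-0.1,0,0,-0.18,-0.2,0,0,-0.27,-0.3,0,0,-0.36,-0.4,0,0,-0.45,-0.5,0,0,-0.54,-0.6,0,0,-0.63,-0.7,0,0,-0.72,-0.8,0,0,-0.81,-0.9,0,0,-0.9,-1,0,0])

```text
time_s: 18.2
tcp_pos: [0.5225, 0.1185, 0.2073]
tcp_rot: [-1.251, -2.882, 0.0]
contact_force: [0.3, -0.7, 0.7]
width: 0.0855
grip_force: 0.0
```

Call:
arm_command(moves=[-0.09,-0.1,0,0,-0.18,-0.2,0,0,-0.27,-0.3,0,0,-0.36,-0.4,0,0,-0.45,-0.5,0,0,-0.54,-0.6,0,0,-0.63,-0.7,0,0,-0.72,-0.8,0,0,-0.81,-0.9,0,0,-0.9,-1,0,0])

```text
time_s: 19.2
tcp_pos: [0.5109, -0.0155, 0.2073]
tcp_rot: [1.251, 2.882, 0.0]
contact_force: [0.1, 0.2, -0.1]
width: 0.0857
grip_force: 0.0
```

Call:
arm_command(moves=[-0.09,-0.1,0,0,-0.18,-0.2,0,0,-0.27,-0.3,0,0,-0.36,-0.4,0,0,-0.45,-0.5,0,0,-0.54,-0.6,0,0,-0.63,-0.7,0,0,-0.72,-0.8,0,0,-0.81,-0.9,0,0,-0.9,-1,0,0])

```text
time_s: 20.2
tcp_pos: [0.4994, -0.1495, 0.2073]
tcp_rot: [-1.25, -2.882, -0.0]
contact_force: [0.4, -0.5, 0.3]
width: 0.0857
grip_force: 0.0
```

Call:
arm_command(moves=[-0.09,-0.1,0,0,-0.18,-0.2,0,0,-0.27,-0.3,0,0,-0.36,-0.4,0,0,-0.45,-0.5,0,0,-0.54,-0.6,0,0,-0.63,-0.7,0,0,-0.72,-0.8,0,0,-0.81,-0.9,0,0,-0.9,-1,0,0])

```text
time_s: 21.2
tcp_pos: [0.4878, -0.2835, 0.2073]
tcp_rot: [1.251, 2.882, 0.0]
contact_force: [0.1, 0.1, -0.4]
width: 0.0852
grip_force: 0.0
```

```bash
python3 -c "
from h import *
go(.485,-.344,.122,43)"
```

```text
t=21.20 tcp [ 0.4878 -0.2835  0.2073] phi 43.1 w 0.0852 g 0.0 | shift [-0.42 -0.43  0.85] turn 0.000 | after turn [-0.42 -0.43  0.85]
```

Call:
arm_command(moves=[-0.1,-0.1,0,0,-0.2,-0.2,0,0,-0.31,-0.32,0,0,-0.42,-0.43,0.08,0,-0.42,-0.43,0.22,0,-0.42,-0.43,0.38,0,-0.42,-0.43,0.54,0,-0.42,-0.43,0.7,0,-0.42,-0.43,0.8,0,-0.42,-0.43,0.85,0])

```text
time_s: 22.2
tcp_pos: [0.4845, -0.3426, 0.1209]
tcp_rot: [-1.25, -2.88, -0.0]
contact_force: [-0.8, -0.1, -0.4]
width: 0.0852
grip_force: 0.0
```

Call:
arm_command(moves=[0,0,0,0,0,0,0,0,0,0,0,0,0,0,0,0,0,0,0,0,0,0,0,0,0,0,0,0,0,0,0,0,0,0,0,0,0,0,0,0], jaw=0)

```text
time_s: 23.2
tcp_pos: [0.4854, -0.3431, 0.1231]
tcp_rot: [1.25, 2.88, -0.001]
contact_force: [-0.9, -1.3, 5.6]
width: 0.0498
grip_force: 41.7
```

```bash
python3 -c "
from h import *
go(.557,.321,.129,43)"
```

```text
t=23.20 tcp [ 0.4854 -0.3431  0.1231] phi 43.1 w 0.0498 g 41.7 | shift [ 4.36  5.06 -0.07] turn 0.000 | after turn [ 4.37  5.05 -0.07]
```

Call:
arm_command(moves=[0,0,-0.05,0,0,0,-0.15,0,0,0,-0.27,0,0,0,-0.39,0,0.03,0.03,-0.5,0,0.08,0.1,-0.57,0,0.14,0.17,-0.6,0,0.22,0.26,-0.6,0,0.3,0.35,-0.6,0,0.38,0.45,-0.6,0])

```text
time_s: 24.2
tcp_pos: [0.4918, -0.2822, 0.1818]
tcp_rot: [-1.249, -2.881, -0.001]
contact_force: [0.2, 0.1, -2.1]
width: 0.0502
grip_force: 41.8
```

Call:
arm_command(moves=[0.086,0.1,0,0,0.172,0.2,0,0,0.26,0.3,0,0,0.345,0.4,0,0,0.43,0.5,0,0,0.516,0.6,0,0,0.6,0.7,0,0,0.69,0.8,0,0,0.775,0.9,0,0,0.86,1,0,0])

```text
time_s: 25.2
tcp_pos: [0.5065, -0.1517, 0.1823]
tcp_rot: [-1.251, -2.882, -0.0]
contact_force: [0.2, 0.2, -1.5]
width: 0.0502
grip_force: 41.8
```

Call:
arm_command(moves=[0.086,0.1,0,0,0.172,0.2,0,0,0.26,0.3,0,0,0.345,0.4,0,0,0.43,0.5,0,0,0.516,0.6,0,0,0.6,0.7,0,0,0.69,0.8,0,0,0.775,0.9,0,0,0.86,1,0,0])

```text
time_s: 26.2
tcp_pos: [0.5208, -0.0206, 0.1823]
tcp_rot: [1.251, 2.882, 0.0]
contact_force: [0.2, -0.4, -1.4]
width: 0.0504
grip_force: 41.8
```

Call:
arm_command(moves=[0.086,0.1,0,0,0.172,0.2,0,0,0.26,0.3,0,0,0.345,0.4,0,0,0.43,0.5,0,0,0.516,0.6,0,0,0.6,0.7,0,0,0.69,0.8,0,0,0.775,0.9,0,0,0.86,1,0,0])

```text
time_s: 27.2
tcp_pos: [0.535, 0.1105, 0.1823]
tcp_rot: [-1.251, -2.882, 0.0]
contact_force: [-0.8, -0.1, -2.0]
width: 0.0502
grip_force: 41.8
```

Call:
arm_command(moves=[0.086,0.1,0,0,0.172,0.2,0,0,0.26,0.3,0,0,0.345,0.4,0,0,0.43,0.5,0,0,0.516,0.6,0,0,0.6,0.7,0,0,0.69,0.8,0,0,0.775,0.9,0,0,0.86,1,0,0])

```text
time_s: 28.2
tcp_pos: [0.5493, 0.2416, 0.1822]
tcp_rot: [-1.251, -2.882, 0.0]
contact_force: [0.2, -0.5, -2.9]
width: 0.0501
grip_force: 41.8
```

```bash
python3 -c "
from h import *
go(.557,.321,.129,43)"
```

```text
t=28.20 tcp [0.5493 0.2416 0.1822] phi 43.1 w 0.0501 g 41.8 | shift [0.53 0.6  0.53] turn 0.000 | after turn [0.53 0.6  0.53]
```

Call:
arm_command(moves=[0.1,0.12,0,0,0.21,0.24,0,0,0.32,0.36,0,0,0.43,0.49,0,0,0.53,0.6,0.08,0,0.53,0.6,0.2,0,0.53,0.6,0.33,0,0.53,0.6,0.43,0,0.53,0.6,0.5,0,0.53,0.6,0.53,0])

```text
time_s: 29.2
tcp_pos: [0.5565, 0.319, 0.1282]
tcp_rot: [-1.252, -2.88, 0.003]
contact_force: [-3.7, -1.8, 12.7]
width: 0.0499
grip_force: 43.2
```

Call:
arm_command(moves=[0,0,0,0,0,0,0,0,0,0,0,0,0,0,0,0,0,0,-0.05,0,0,0,-0.17,0,0,0,-0.3,0,0,0,-0.45,0,0,0,-0.6,0,-0.04,-0.05,-0.75,0], jaw=1)

```text
time_s: 30.2
tcp_pos: [0.556, 0.3149, 0.2061]
tcp_rot: [1.248, 2.882, 0.003]
contact_force: [-0.0, 0.2, 0.6]
width: 0.0853
grip_force: 0.0
```

```bash
python3 -c "
from h import *
go(.5018,-.408,.205,43)
p,d=read_camera('scene')
blobs('s',cloud('scene',d),.13,.162,(.4,.65,.2,.5))"
```

```text
t=30.20 tcp [0.556  0.3149 0.2061] phi 43.2 w 0.0853 g 0.0 | shift [-4.9  -5.34  0.  ] turn 0.001 | after turn [-4.92 -5.33  0.  ]
s 0.13 0.162 n 152 px [412. 109.] z 0.1501 mean [0.5491 0.384 ] mec [0.5454 0.3904 0.0242] rect [0.5445 0.3887] [0.0368 0.0422] 47.6
s 0.13 0.162 n 213 px [400. 123.] z 0.1448 mean [0.5592 0.3127] mec [0.5582 0.3162 0.0272] rect [0.557  0.3154] [0.0496 0.0508] 17.8
```

Call:
arm_command(moves=[-0.092,-0.1,0,0,-0.184,-0.2,0,0,-0.276,-0.3,0,0,-0.368,-0.4,0,0,-0.46,-0.5,0,0,-0.55,-0.6,0,0,-0.644,-0.7,0,0,-0.736,-0.8,0,0,-0.83,-0.9,0,0,-0.92,-1,0,0])

```text
time_s: 31.25
tcp_pos: [0.5457, 0.1772, 0.2043]
tcp_rot: [1.251, 2.882, 0.0]
contact_force: [0.6, 0.1, 0.1]
width: 0.0854
grip_force: 0.0
```

Call:
arm_command(moves=[-0.092,-0.1,0,0,-0.184,-0.2,0,0,-0.276,-0.3,0,0,-0.368,-0.4,0,0,-0.46,-0.5,0,0,-0.55,-0.6,0,0,-0.644,-0.7,0,0,-0.736,-0.8,0,0,-0.83,-0.9,0,0,-0.92,-1,0,0])

```text
time_s: 32.25
tcp_pos: [0.5355, 0.0416, 0.2043]
tcp_rot: [1.251, 2.882, 0.0]
contact_force: [0.2, 0.4, 0.8]
width: 0.0851
grip_force: 0.0
```

Call:
arm_command(moves=[-0.092,-0.1,0,0,-0.184,-0.2,0,0,-0.276,-0.3,0,0,-0.368,-0.4,0,0,-0.46,-0.5,0,0,-0.55,-0.6,0,0,-0.644,-0.7,0,0,-0.736,-0.8,0,0,-0.83,-0.9,0,0,-0.92,-1,0,0])

```text
time_s: 33.25
tcp_pos: [0.5253, -0.0938, 0.2043]
tcp_rot: [1.251, 2.882, -0.0]
contact_force: [-0.2, -0.3, -0.7]
width: 0.0856
grip_force: 0.0
```

Call:
arm_command(moves=[-0.092,-0.1,0,0,-0.184,-0.2,0,0,-0.276,-0.3,0,0,-0.368,-0.4,0,0,-0.46,-0.5,0,0,-0.55,-0.6,0,0,-0.644,-0.7,0,0,-0.736,-0.8,0,0,-0.83,-0.9,0,0,-0.92,-1,0,0])

```text
time_s: 34.25
tcp_pos: [0.5151, -0.2293, 0.2043]
tcp_rot: [1.251, 2.882, -0.0]
contact_force: [0.9, 0.9, -0.8]
width: 0.0854
grip_force: 0.0
```

Call:
arm_command(moves=[-0.092,-0.1,0,0.015,-0.184,-0.2,0,0.03,-0.276,-0.3,0,0.045,-0.368,-0.4,0,0.06,-0.46,-0.5,0,0.075,-0.55,-0.6,0,0.09,-0.644,-0.7,0,0.105,-0.736,-0.8,0,0.12,-0.83,-0.9,0,0.135,-0.92,-1,0,0.15])

```text
time_s: 35.25
tcp_pos: [0.5049, -0.3648, 0.2043]
tcp_rot: [-1.894, -2.507, 0.0]
contact_force: [-0.3, 0.5, 0.0]
width: 0.0855
grip_force: 0.0
```

```bash
python3 -c "
from h import *
go(.5018,-.408,.122,16)"
```

```text
t=35.25 tcp [ 0.5049 -0.3648  0.2043] phi 15.9 w 0.0855 g 0.0 | shift [-0.41 -0.15  0.82] turn -0.001 | after turn [-0.41 -0.15  0.82]
```

Call:
arm_command(moves=[-0.1,-0.04,0,0,-0.2,-0.08,0,0,-0.31,-0.12,0,0,-0.41,-0.15,0.08,0,-0.41,-0.15,0.22,0,-0.41,-0.15,0.38,0,-0.41,-0.15,0.54,0,-0.41,-0.15,0.68,0,-0.41,-0.15,0.78,0,-0.41,-0.15,0.82,0])

```text
time_s: 36.25
tcp_pos: [0.5014, -0.4064, 0.1206]
tcp_rot: [-1.887, -2.509, -0.0]
contact_force: [-0.9, -0.3, -0.8]
width: 0.0857
grip_force: 0.0
```

Call:
arm_command(moves=[0,0,0,0,0,0,0,0,0,0,0,0,0,0,0,0,0,0,0,0,0,0,0,0,0,0,0,0,0,0,0,0,0,0,0,0,0,0,0,0], jaw=0)

```text
time_s: 37.25
tcp_pos: [0.502, -0.4078, 0.1232]
tcp_rot: [1.888, 2.509, -0.001]
contact_force: [-1.6, 0.8, 5.4]
width: 0.0474
grip_force: 41.9
```

```bash
python3 -c "
from h import *
go(.5675,.2465,.129,43)"
```

```text
t=37.25 tcp [ 0.502  -0.4078  0.1232] phi 16.1 w 0.0474 g 41.9 | shift [ 6.11  2.44 -0.06] turn -0.150 | after turn [ 4.34  4.94 -0.06]
```

Call:
arm_command(moves=[0,0,-0.05,0,0,0,-0.15,0,0,0,-0.27,0,0,0,-0.39,-0.02,0.04,0.02,-0.5,-0.04,0.12,0.05,-0.57,-0.06,0.22,0.09,-0.6,-0.085,0.33,0.13,-0.6,-0.11,0.44,0.18,-0.6,-0.13,0.55,0.22,-0.6,-0.15])

```text
time_s: 38.25
tcp_pos: [0.5082, -0.3478, 0.1832]
tcp_rot: [1.246, 2.883, -0.0]
contact_force: [0.1, 0.3, -2.1]
width: 0.0474
grip_force: 41.6
```

Call:
arm_command(moves=[0.088,0.1,0,0,0.176,0.2,0,0,0.264,0.3,0,0,0.352,0.4,0,0,0.44,0.5,0,0,0.528,0.6,0,0,0.616,0.7,0,0,0.704,0.8,0,0,0.792,0.9,0,0,0.88,1,0,0])

```text
time_s: 39.25
tcp_pos: [0.5208, -0.2146, 0.1823]
tcp_rot: [-1.251, -2.882, -0.0]
contact_force: [0.2, 0.0, -1.2]
width: 0.0474
grip_force: 41.6
```

Call:
arm_command(moves=[0.088,0.1,0,0,0.176,0.2,0,0,0.264,0.3,0,0,0.352,0.4,0,0,0.44,0.5,0,0,0.528,0.6,0,0,0.616,0.7,0,0,0.704,0.8,0,0,0.792,0.9,0,0,0.88,1,0,0])

```text
time_s: 40.25
tcp_pos: [0.5338, -0.082, 0.1823]
tcp_rot: [1.251, 2.882, 0.0]
contact_force: [-0.0, 0.5, -2.8]
width: 0.0476
grip_force: 41.6
```

Call:
arm_command(moves=[0.088,0.1,0,0,0.176,0.2,0,0,0.264,0.3,0,0,0.352,0.4,0,0,0.44,0.5,0,0,0.528,0.6,0,0,0.616,0.7,0,0,0.704,0.8,0,0,0.792,0.9,0,0,0.88,1,0,0])

```text
time_s: 41.25
tcp_pos: [0.5467, 0.0506, 0.1823]
tcp_rot: [-1.251, -2.882, -0.0]
contact_force: [0.4, 0.3, -3.1]
width: 0.0474
grip_force: 41.6
```

Call:
arm_command(moves=[0.088,0.1,0,0,0.176,0.2,0,0,0.264,0.3,0,0,0.352,0.4,0,0,0.44,0.5,0,0,0.528,0.6,0,0,0.616,0.7,0,0,0.704,0.8,0,0,0.792,0.9,0,0,0.88,1,0,0])

```text
time_s: 42.25
tcp_pos: [0.5596, 0.1832, 0.1823]
tcp_rot: [-1.251, -2.882, 0.0]
contact_force: [-0.2, -0.3, -2.6]
width: 0.048
grip_force: 41.6
```

```bash
python3 -c "
from h import *
go(.5675,.2465,.129,43)"
```

```text
t=42.25 tcp [0.5596 0.1832 0.1823] phi 43.1 w 0.0480 g 41.6 | shift [0.41 0.49 0.53] turn 0.000 | after turn [0.41 0.49 0.53]
```

Call:
arm_command(moves=[0.1,0.12,0,0,0.2,0.24,0,0,0.31,0.37,0,0,0.41,0.49,0,0,0.41,0.49,0.08,0,0.41,0.49,0.2,0,0.41,0.49,0.33,0,0.41,0.49,0.43,0,0.41,0.49,0.5,0,0.41,0.49,0.53,0])

```text
time_s: 43.25
tcp_pos: [0.5668, 0.2447, 0.1282]
tcp_rot: [-1.251, -2.88, 0.003]
contact_force: [-4.5, -3.0, 17.5]
width: 0.0473
grip_force: 44.0
```

Call:
arm_command(moves=[0,0,0,0,0,0,0,0,0,0,0,0,0,0,0,0,0,0,-0.05,0,0,0,-0.17,0,0,0,-0.3,0,0,0,-0.45,0,0,0,-0.6,0,-0.04,-0.05,-0.72,0], jaw=1)

```text
time_s: 44.25
tcp_pos: [0.5669, 0.2402, 0.2035]
tcp_rot: [1.248, 2.882, 0.004]
contact_force: [-0.4, 0.3, -0.0]
width: 0.0852
grip_force: 0.0
```

```bash
python3 -c "
from h import *
go(.545,-.316,.1,43)
for n in ('scene','top'):
  p,d=read_camera(n); P=cloud(n,d)
  if n=='scene': blobs('s',P,.13,.162,(.4,.65,.2,.5))
  blobs(n,P,.038,.055,(.4,.6,-.5,-.2)); 
  m=(P[...,2]>.0235)&(P[...,2]<.032)&(P[...,0]>.46)&(P[...,0]<.66)&(abs(P[...,1])<.1)&(p.min(2)>90)
  Q=P[m][:,:2].astype(np.float32); print(len(Q),cv2.minEnclosingCircle(Q),Q.mean(0))
cv2.imwrite('pics/t3.png',cv2.resize(p[150:320,140:520,::-1],None,fx=2,fy=2))"
```

```text
t=44.25 tcp [0.5669 0.2402 0.2035] phi 43.2 w 0.0852 g 0.0 | shift [-3.91 -3.97  1.02] turn 0.001 | after turn [-3.92 -3.96  1.02]
s 0.13 0.162 n 24 px [412. 104.] z 0.1525 mean [0.5392 0.3969] mec [0.5388 0.3966 0.0144] rect [0.5389 0.3966] [0.0176 0.0248] 15.8
s 0.13 0.162 n 190 px [400. 123.] z 0.1446 mean [0.5578 0.3106] mec [0.5567 0.3148 0.0271] rect [0.5557 0.3137] [0.044  0.0529] 62.4
s 0.13 0.162 n 261 px [388. 138.] z 0.1447 mean [0.5704 0.2371] mec [0.5677 0.2395 0.0327] rect [0.5684 0.2408] [0.0483 0.053 ] 43.8
scene 0.038 0.055 n 138 px [241. 277.] z 0.0441 mean [ 0.5472 -0.3173] mec [ 0.5459 -0.3164  0.0294] rect [ 0.5473 -0.317 ] [0.0557 0.0551] 2.2
1091 ((0.5396988987922668, -0.025507064536213875), 0.08421093970537186) [ 0.55754495 -0.01451812]
top 0.038 0.055 n 119 px [428. 220.] z 0.0464 mean [ 0.5438 -0.3152] mec [ 0.5446 -0.3156  0.0285] rect [ 0.544  -0.3152] [0.0548 0.0543] 13.5
1385 ((0.5551016330718994, -0.01198237482458353), 0.06427007913589478) [ 0.55475074 -0.01342443]
```

View pics/t3.png

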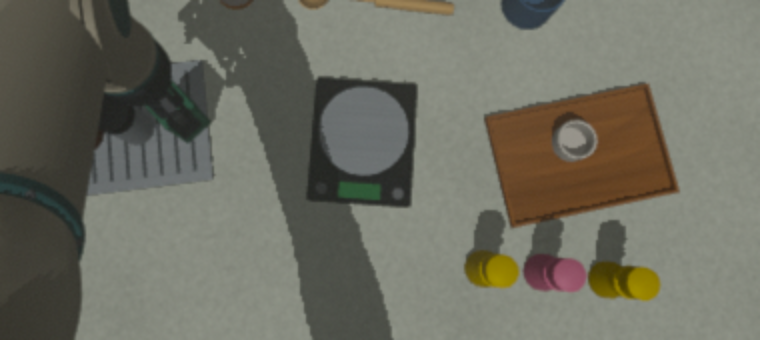

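All three containers stand on the drainer, and the tray holds only the ramekin at (575,140). The scale plate is at (364,130).

Call:
arm_command(moves=[-0.098,-0.099,0,0,-0.196,-0.198,0,0,-0.294,-0.297,0,0,-0.392,-0.396,0,0,-0.49,-0.495,0,0,-0.588,-0.594,0,0,-0.686,-0.693,0,0,-0.784,-0.792,0,0,-0.882,-0.891,0,0,-0.98,-0.99,0,0])

```text
time_s: 45.35
tcp_pos: [0.561, 0.0988, 0.2013]
tcp_rot: [1.251, 2.882, 0.0]
contact_force: [-0.7, -0.1, 0.3]
width: 0.0854
grip_force: 0.0
```

Call:
arm_command(moves=[-0.098,-0.099,0,0,-0.196,-0.198,0,0,-0.294,-0.297,0,0,-0.392,-0.396,0,0,-0.49,-0.495,0,0,-0.588,-0.594,0,0,-0.686,-0.693,0,0,-0.784,-0.792,0,0,-0.882,-0.891,0,0,-0.98,-0.99,0,0])

```text
time_s: 46.35
tcp_pos: [0.5556, -0.0404, 0.2013]
tcp_rot: [1.251, 2.882, 0.0]
contact_force: [-0.3, 0.1, 0.5]
width: 0.0855
grip_force: 0.0
```

Call:
arm_command(moves=[-0.098,-0.099,0.05,0,-0.196,-0.198,0.1,0,-0.294,-0.297,0.15,0,-0.392,-0.396,0.2,0,-0.49,-0.495,0.25,0,-0.588,-0.594,0.3,0,-0.686,-0.693,0.35,0,-0.784,-0.792,0.4,0,-0.882,-0.891,0.45,0,-0.98,-0.99,0.5,0])

```text
time_s: 47.35
tcp_pos: [0.5502, -0.1796, 0.1509]
tcp_rot: [-1.251, -2.882, -0.0]
contact_force: [-0.3, -0.0, -0.4]
width: 0.0855
grip_force: 0.0
```

Call:
arm_command(moves=[-0.098,-0.099,0.05,-0.015,-0.196,-0.198,0.1,-0.03,-0.294,-0.297,0.15,-0.045,-0.392,-0.396,0.2,-0.06,-0.49,-0.495,0.25,-0.075,-0.588,-0.594,0.3,-0.09,-0.686,-0.693,0.35,-0.105,-0.784,-0.792,0.4,-0.12,-0.882,-0.891,0.45,-0.135,-0.98,-0.99,0.5,-0.15])

```text
time_s: 48.35
tcp_pos: [0.5447, -0.3189, 0.1008]
tcp_rot: [-0.54, -3.095, -0.0]
contact_force: [-0.5, 0.3, 0.2]
width: 0.0852
grip_force: 0.0
```

```bash
python3 -c "
from h import *
go(.5455,-.316,.03,70)"
```

```text
t=48.35 tcp [ 0.5447 -0.3189  0.1008] phi 70.2 w 0.0852 g 0.0 | shift [0.   0.03 0.71] turn 0.001 | after turn [0.   0.03 0.71]
```

Call:
arm_command(moves=[0,0.03,0.05,0,0,0.03,0.14,0,0,0.03,0.24,0,0,0.03,0.34,0,0,0.03,0.44,0,0,0.03,0.53,0,0,0.03,0.6,0,0,0.03,0.66,0,0,0.03,0.7,0,0,0.03,0.71,0])

```text
time_s: 49.35
tcp_pos: [0.5458, -0.3148, 0.0298]
tcp_rot: [-0.543, -3.094, -0.0]
contact_force: [-1.5, -0.1, 0.4]
width: 0.0853
grip_force: 0.0
```

Call:
arm_command(moves=[0,0,0,0,0,0,0,0,0,0,0,0,0,0,0,0,0,0,0,0,0,0,0,0,0,0,0,0,0,0,0,0,0,0,0,0,0,0,0,0], jaw=0, squeeze=30)

```text
time_s: 50.35
tcp_pos: [0.5463, -0.3152, 0.0309]
tcp_rot: [0.543, 3.093, -0.001]
contact_force: [-0.3, -0.2, 5.5]
width: 0.0539
grip_force: 32.6
```

```bash
python3 -c "
from h import *
go(.556,-.013,.054,43)"
```

```text
t=50.35 tcp [ 0.5463 -0.3152  0.0309] phi 70.1 w 0.0539 g 32.6 | shift [ 0.94  2.87 -0.23] turn 0.150 | after turn [ 2.14  2.13 -0.23]
```

Call:
arm_command(moves=[0,0,-0.05,0,0,0,-0.15,0,0,0,-0.27,0,0,0,-0.39,0.02,0.01,0.03,-0.5,0.04,0.02,0.07,-0.57,0.06,0.04,0.12,-0.6,0.085,0.06,0.18,-0.6,0.11,0.08,0.24,-0.6,0.13,0.1,0.3,-0.6,0.15])

```text
time_s: 51.35
tcp_pos: [0.547, -0.2828, 0.0913]
tcp_rot: [1.254, 2.88, 0.001]
contact_force: [-0.6, 0.3, -0.6]
width: 0.0543
grip_force: 32.0
```

Call:
arm_command(moves=[0.095,0.095,0,0,0.19,0.19,0,0,0.285,0.285,0,0,0.38,0.38,0,0,0.475,0.475,0,0,0.57,0.57,0,0,0.665,0.665,0,0,0.76,0.76,0,0,0.855,0.855,0,0,0.95,0.95,0,0])

```text
time_s: 52.35
tcp_pos: [0.5513, -0.1478, 0.0903]
tcp_rot: [1.251, 2.882, -0.0]
contact_force: [-0.6, 0.3, -1.1]
width: 0.0539
grip_force: 32.0
```

Call:
arm_command(moves=[0.1,0.1,0,0,0.2,0.2,0,0,0.3,0.3,0,0,0.4,0.4,0,0,0.5,0.5,0,0,0.6,0.6,0,0,0.7,0.7,0,0,0.8,0.8,0,0,0.88,0.88,0,0,0.93,0.93,0,0])

```text
time_s: 53.35
tcp_pos: [0.5557, -0.0159, 0.0903]
tcp_rot: [-1.249, -2.882, -0.001]
contact_force: [-0.2, -0.7, -2.5]
width: 0.0543
grip_force: 32.0
```

```bash
python3 -c "
from h import *
go(.556,-.013,.054,43)"
```

```text
t=53.35 tcp [ 0.5557 -0.0159  0.0903] phi 43.2 w 0.0543 g 32.0 | shift [0.02 0.02 0.36] turn 0.001 | after turn [0.02 0.02 0.36]
```

Call:
arm_command(moves=[0.02,0.02,0.03,0,0.02,0.02,0.08,0,0.02,0.02,0.14,0,0.02,0.02,0.2,0,0.02,0.02,0.25,0,0.02,0.02,0.29,0,0.02,0.02,0.32,0,0.02,0.02,0.34,0,0.02,0.02,0.355,0,0.02,0.02,0.36,0])

```text
time_s: 54.35
tcp_pos: [0.5558, -0.0147, 0.0542]
tcp_rot: [1.251, 2.882, 0.0]
contact_force: [0.5, -0.5, -1.5]
width: 0.0539
grip_force: 32.0
```

Call:
arm_command(moves=[0,0,0,0,0,0,0,0,0,0,0,0,0,0,0,0,0,0,-0.08,0,0,0,-0.24,0,0,0,-0.42,0,0,0,-0.62,0,0.04,0.04,-0.82,0,0.1,0.1,-1,0], jaw=1)

```text
time_s: 55.35
tcp_pos: [0.5564, -0.0012, 0.1559]
tcp_rot: [1.252, 2.88, 0.0]
contact_force: [0.1, 0.5, -0.3]
width: 0.0854
grip_force: 0.0
```

```bash
python3 -c "
from h import *
go(.5667,.2445,.205,43)
p,d=read_camera('scene'); P=cloud('scene',d); blobs('s',P,.055,.08,(.48,.63,-.09,.06))
blobs('s',P,.13,.162,(.4,.65,.2,.5))
cv2.imwrite('pics/s4.png',p[90:340,100:480,::-1])"
```

```text
t=55.35 tcp [ 0.5564 -0.0012  0.1559] phi 43.0 w 0.0854 g 0.0 | shift [ 1.73  1.75 -0.49] turn 0.000 | after turn [ 1.73  1.75 -0.49]
s 0.055 0.08 n 159 px [325. 204.] z 0.0648 mean [ 0.5578 -0.0133] mec [ 0.5568 -0.0138  0.0298] rect [ 0.5582 -0.014 ] [0.054  0.0561] 11.0
s 0.13 0.162 n 163 px [412. 108.] z 0.1497 mean [0.5493 0.385 ] mec [0.5471 0.3889 0.0232] rect [0.5465 0.389 ] [0.0398 0.041 ] 11.6
s 0.13 0.162 n 479 px [393. 131.] z 0.1447 mean [0.5652 0.2711] mec [0.5602 0.2747 0.0671] rect [0.5606 0.2752] [0.062  0.1333] 13.1
```

View pics/s4.png

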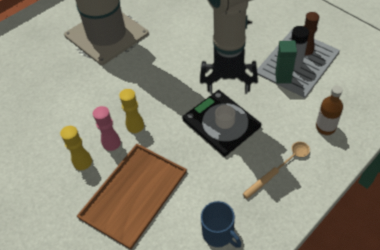

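The ramekin stands centred on the scale at (225,115), and the three containers are still upright on the drainer. Now I return the tin.

Call:
arm_command(moves=[0.1,0.1,-0.06,0,0.2,0.2,-0.12,0,0.3,0.3,-0.18,0,0.4,0.4,-0.24,0,0.5,0.5,-0.3,0,0.6,0.6,-0.36,0,0.7,0.7,-0.42,0,0.8,0.8,-0.46,0,0.9,0.9,-0.5,0,1,1,-0.5,0])

```text
time_s: 56.4
tcp_pos: [0.5613, 0.142, 0.2048]
tcp_rot: [1.25, 2.881, 0.001]
contact_force: [0.0, 0.3, 0.2]
width: 0.0855
grip_force: 0.0
```

Call:
arm_command(moves=[0.15,0.15,0,0,0.3,0.31,0,0,0.45,0.46,0,0,0.6,0.62,0,0,0.73,0.75,0.05,0,0.73,0.75,0.2,0,0.73,0.75,0.37,0,0.73,0.75,0.54,0,0.73,0.75,0.68,0,0.73,0.75,0.77,0])

```text
time_s: 57.4
tcp_pos: [0.5652, 0.2454, 0.1257]
tcp_rot: [-1.25, -2.881, 0.002]
contact_force: [-0.9, -0.4, 0.5]
width: 0.0852
grip_force: 0.0
```

Call:
arm_command(moves=[0,0,0,0,0,0,0,0,0,0,0,0,0,0,0,0,0,0,0,0,0,0,0,0,0,0,0,0,0,0,0,0,0,0,0,0,0,0,0,0], jaw=0, squeeze=40)

```text
time_s: 58.4
tcp_pos: [0.5662, 0.2452, 0.1281]
tcp_rot: [1.251, 2.881, 0.001]
contact_force: [-1.2, -0.9, 6.0]
width: 0.0475
grip_force: 42.0
```

```bash
python3 -c "
from h import *
go(.502,-.408,.123,43)"
```

```text
t=58.40 tcp [0.5662 0.2452 0.1281] phi 43.1 w 0.0475 g 42.0 | shift [-4.33 -4.93  0.05] turn 0.000 | after turn [-4.34 -4.92  0.05]
```

Call:
arm_command(moves=[0,0,-0.05,0,0,0,-0.15,0,0,0,-0.27,0,0,0,-0.39,0,-0.03,-0.03,-0.5,0,-0.08,-0.1,-0.57,0,-0.14,-0.17,-0.6,0,-0.22,-0.26,-0.6,0,-0.3,-0.35,-0.6,0,-0.38,-0.45,-0.6,0])

```text
time_s: 59.4
tcp_pos: [0.5586, 0.1852, 0.1869]
tcp_rot: [-1.251, -2.881, 0.001]
contact_force: [-0.8, 0.3, -2.5]
width: 0.0478
grip_force: 41.8
```

Call:
arm_command(moves=[-0.088,-0.1,-0.03,0,-0.176,-0.2,-0.06,0,-0.264,-0.3,-0.09,0,-0.352,-0.4,-0.12,0,-0.44,-0.5,-0.16,0,-0.528,-0.6,-0.2,0,-0.616,-0.7,-0.24,0,-0.704,-0.8,-0.27,0,-0.792,-0.9,-0.3,0,-0.88,-1,-0.3,0])

```text
time_s: 60.4
tcp_pos: [0.5462, 0.0532, 0.2178]
tcp_rot: [1.25, 2.881, 0.001]
contact_force: [-0.6, 1.1, -2.8]
width: 0.0475
grip_force: 41.7
```

Call:
arm_command(moves=[-0.088,-0.1,0,0,-0.176,-0.2,0,0,-0.264,-0.3,0,0,-0.352,-0.4,0,0,-0.44,-0.5,0,0,-0.528,-0.6,0,0,-0.616,-0.7,0,0,-0.704,-0.8,0,0,-0.792,-0.9,0,0,-0.88,-1,0,0])

```text
time_s: 61.4
tcp_pos: [0.533, -0.0794, 0.2173]
tcp_rot: [-1.251, -2.882, 0.0]
contact_force: [0.5, 0.5, -2.4]
width: 0.0478
grip_force: 41.8
```

Call:
arm_command(moves=[-0.088,-0.1,0,0,-0.176,-0.2,0,0,-0.264,-0.3,0,0,-0.352,-0.4,0,0,-0.44,-0.5,0,0,-0.528,-0.6,0,0,-0.616,-0.7,0,0,-0.704,-0.8,0,0,-0.792,-0.9,0,0,-0.88,-1,0,0])

```text
time_s: 62.4
tcp_pos: [0.5201, -0.212, 0.2173]
tcp_rot: [-1.251, -2.882, -0.0]
contact_force: [0.8, 0.4, -1.5]
width: 0.0478
grip_force: 41.8
```

Call:
arm_command(moves=[-0.088,-0.1,0,0.015,-0.176,-0.2,0,0.03,-0.264,-0.3,0.04,0.045,-0.352,-0.4,0.08,0.06,-0.44,-0.5,0.13,0.075,-0.528,-0.6,0.18,0.09,-0.616,-0.7,0.23,0.105,-0.704,-0.8,0.27,0.12,-0.792,-0.9,0.31,0.135,-0.88,-1,0.35,0.15])

```text
time_s: 63.4
tcp_pos: [0.5071, -0.3445, 0.1819]
tcp_rot: [-1.894, -2.507, -0.0]
contact_force: [0.9, 0.5, -2.2]
width: 0.0478
grip_force: 41.8
```

```bash
python3 -c "
from h import *
go(.502,-.408,.1235,16)"
```

```text
t=63.40 tcp [ 0.5071 -0.3445  0.1819] phi 15.9 w 0.0478 g 41.8 | shift [-0.6  -0.22  0.58] turn -0.001 | after turn [-0.6  -0.22  0.58]
```

Call:
arm_command(moves=[-0.12,-0.04,0,0,-0.25,-0.09,0,0,-0.38,-0.14,0,0,-0.5,-0.18,0,0,-0.6,-0.22,0.1,0,-0.6,-0.22,0.23,0,-0.6,-0.22,0.36,0,-0.6,-0.22,0.47,0,-0.6,-0.22,0.55,0,-0.6,-0.22,0.58,0])

```text
time_s: 64.4
tcp_pos: [0.5025, -0.4061, 0.1231]
tcp_rot: [-1.886, -2.509, -0.001]
contact_force: [-3.5, 1.7, 11.0]
width: 0.0478
grip_force: 43.0
```

Call:
arm_command(moves=[0,0,0,0,0,0,0,0,0,0,0,0,0,0,0,0,0,0,-0.05,0,0,0,-0.17,0,0,0,-0.3,0,0,0,-0.45,0,0,0,-0.6,0,0.05,0.02,-0.75,0], jaw=1)

```text
time_s: 65.4
tcp_pos: [0.5031, -0.4028, 0.2013]
tcp_rot: [1.889, 2.508, -0.001]
contact_force: [0.4, 0.2, -0.5]
width: 0.0856
grip_force: 0.0
```

```bash
python3 -c "
from h import *
go(.5565,.319,.2,43)
p,d=read_camera('scene'); P=cloud('scene',d)
blobs('s',P,.13,.162,(.4,.65,-.5,-.2));blobs('s',P,.13,.162,(.4,.65,.2,.5))"
```

```text
t=65.40 tcp [ 0.5031 -0.4028  0.2013] phi 16.0 w 0.0856 g 0.0 | shift [6.79 2.51 0.  ] turn -0.150 | after turn [4.91 5.31 0.  ]
s 0.13 0.162 n 409 px [192. 272.] z 0.1405 mean [ 0.5044 -0.4099] mec [ 0.5018 -0.4076  0.0324] rect [ 0.5026 -0.4075] [0.0496 0.0486] 17.2
s 0.13 0.162 n 161 px [412. 108.] z 0.1499 mean [0.5495 0.3851] mec [0.5489 0.3923 0.0246] rect [0.5479 0.39  ] [0.0425 0.0406] 78.5
s 0.13 0.162 n 219 px [400. 123.] z 0.1449 mean [0.5598 0.3122] mec [0.5585 0.3163 0.0283] rect [0.5578 0.3165] [0.0502 0.0516] 74.4
```

Call:
arm_command(moves=[0.1,0.037,0,-0.015,0.2,0.074,0,-0.03,0.3,0.111,0,-0.045,0.4,0.148,0,-0.06,0.5,0.185,0,-0.075,0.6,0.222,0,-0.09,0.7,0.259,0,-0.105,0.8,0.296,0,-0.12,0.9,0.333,0,-0.135,1,0.37,0,-0.15])

```text
time_s: 66.45
tcp_pos: [0.5112, -0.2947, 0.1993]
tcp_rot: [1.245, 2.884, -0.0]
contact_force: [0.3, -0.0, 0.3]
width: 0.0853
grip_force: 0.0
```

Call:
arm_command(moves=[0.092,0.1,0,0,0.184,0.2,0,0,0.276,0.3,0,0,0.368,0.4,0,0,0.46,0.5,0,0,0.55,0.6,0,0,0.644,0.7,0,0,0.736,0.8,0,0,0.83,0.9,0,0,0.92,1,0,0])

```text
time_s: 67.45
tcp_pos: [0.5213, -0.1588, 0.1993]
tcp_rot: [-1.251, -2.882, -0.0]
contact_force: [-0.4, 0.1, 0.8]
width: 0.0854
grip_force: 0.0
```

Call:
arm_command(moves=[0.092,0.1,0,0,0.184,0.2,0,0,0.276,0.3,0,0,0.368,0.4,0,0,0.46,0.5,0,0,0.55,0.6,0,0,0.644,0.7,0,0,0.736,0.8,0,0,0.83,0.9,0,0,0.92,1,0,0])

```text
time_s: 68.45
tcp_pos: [0.5316, -0.0233, 0.1993]
tcp_rot: [-1.251, -2.882, -0.0]
contact_force: [0.1, -0.6, -0.1]
width: 0.0853
grip_force: 0.0
```

Call:
arm_command(moves=[0.092,0.1,0,0,0.184,0.2,0,0,0.276,0.3,0,0,0.368,0.4,0,0,0.46,0.5,0,0,0.55,0.6,0,0,0.644,0.7,0,0,0.736,0.8,0,0,0.83,0.9,0,0,0.92,1,0,0])

```text
time_s: 69.45
tcp_pos: [0.5417, 0.1122, 0.1993]
tcp_rot: [-1.251, -2.882, -0.0]
contact_force: [0.8, -0.4, -0.7]
width: 0.0854
grip_force: 0.0
```

Call:
arm_command(moves=[0.092,0.1,0,0,0.184,0.2,0,0,0.276,0.3,0,0,0.368,0.4,0,0,0.46,0.5,0,0,0.55,0.6,0,0,0.644,0.7,0,0,0.736,0.8,0,0,0.83,0.9,0,0,0.92,1,0,0])

```text
time_s: 70.45
tcp_pos: [0.5519, 0.2477, 0.1993]
tcp_rot: [-1.251, -2.882, 0.0]
contact_force: [-0.4, 0.7, 0.3]
width: 0.0857
grip_force: 0.0
```

```bash
python3 -c "
from h import *
go(.5565,.319,.1265,43)"
```

```text
t=70.45 tcp [0.5519 0.2477 0.1993] phi 43.1 w 0.0857 g 0.0 | shift [0.49 0.52 0.73] turn 0.000 | after turn [0.49 0.52 0.73]
```

Call:
arm_command(moves=[0.12,0.13,0,0,0.25,0.26,0,0,0.37,0.39,0,0,0.49,0.52,0.04,0,0.49,0.52,0.15,0,0.49,0.52,0.3,0,0.49,0.52,0.45,0,0.49,0.52,0.59,0,0.49,0.52,0.69,0,0.49,0.52,0.73,0])

```text
time_s: 71.45
tcp_pos: [0.5558, 0.3168, 0.1246]
tcp_rot: [-1.251, -2.88, 0.003]
contact_force: [0.1, 0.1, -1.2]
width: 0.0858
grip_force: 0.0
```

Call:
arm_command(moves=[0,0,0,0,0,0,0,0,0,0,0,0,0,0,0,0,0,0,0,0,0,0,0,0,0,0,0,0,0,0,0,0,0,0,0,0,0,0,0,0], jaw=0)

```text
time_s: 72.45
tcp_pos: [0.5568, 0.3178, 0.1271]
tcp_rot: [1.25, 2.881, 0.001]
contact_force: [-0.9, -0.5, 5.4]
width: 0.0503
grip_force: 41.5
```

```bash
python3 -c "
from h import *
go(.4852,-.3437,.1235,43)"
```

```text
t=72.45 tcp [0.5568 0.3178 0.1271] phi 43.1 w 0.0503 g 41.5 | shift [-4.34 -5.04  0.03] turn 0.000 | after turn [-4.35 -5.04  0.03]
```

Call:
arm_command(moves=[0,0,-0.05,0,0,0,-0.15,0,0,0,-0.27,0,0,0,-0.39,0,-0.03,-0.03,-0.5,0,-0.08,-0.1,-0.57,0,-0.14,-0.17,-0.6,0,-0.22,-0.26,-0.6,0,-0.3,-0.35,-0.6,0,-0.38,-0.45,-0.6,0])

```text
time_s: 73.45
tcp_pos: [0.5491, 0.2576, 0.1858]
tcp_rot: [-1.252, -2.881, 0.001]
contact_force: [0.9, 0.0, -1.6]
width: 0.0497
grip_force: 41.8
```

Call:
arm_command(moves=[-0.086,-0.1,-0.03,0,-0.172,-0.2,-0.06,0,-0.26,-0.3,-0.09,0,-0.345,-0.4,-0.12,0,-0.43,-0.5,-0.16,0,-0.516,-0.6,-0.2,0,-0.6,-0.7,-0.24,0,-0.69,-0.8,-0.27,0,-0.775,-0.9,-0.3,0,-0.86,-1,-0.3,0])

```text
time_s: 74.45
tcp_pos: [0.5353, 0.1271, 0.2167]
tcp_rot: [1.251, 2.881, 0.001]
contact_force: [0.0, -1.2, -1.9]
width: 0.0501
grip_force: 41.8
```

Call:
arm_command(moves=[-0.086,-0.1,0,0,-0.172,-0.2,0,0,-0.26,-0.3,0,0,-0.345,-0.4,0,0,-0.43,-0.5,0,0,-0.516,-0.6,0,0,-0.6,-0.7,0,0,-0.69,-0.8,0,0,-0.775,-0.9,0,0,-0.86,-1,0,0])

```text
time_s: 75.45
tcp_pos: [0.5208, -0.004, 0.2163]
tcp_rot: [-1.251, -2.882, 0.0]
contact_force: [-0.4, -0.0, -2.1]
width: 0.0499
grip_force: 41.8
```

Call:
arm_command(moves=[-0.086,-0.1,0,0,-0.172,-0.2,0,0,-0.26,-0.3,0,0,-0.345,-0.4,0,0,-0.43,-0.5,0,0,-0.516,-0.6,0,0,-0.6,-0.7,0,0,-0.69,-0.8,0,0,-0.775,-0.9,0,0,-0.86,-1,0,0])

```text
time_s: 76.45
tcp_pos: [0.5065, -0.1352, 0.2163]
tcp_rot: [-1.251, -2.882, 0.0]
contact_force: [0.4, -0.4, -1.5]
width: 0.05
grip_force: 41.8
```

Call:
arm_command(moves=[-0.086,-0.1,0,0,-0.172,-0.2,0,0,-0.26,-0.3,0.04,0,-0.345,-0.4,0.08,0,-0.43,-0.5,0.13,0,-0.516,-0.6,0.18,0,-0.6,-0.7,0.23,0,-0.69,-0.8,0.27,0,-0.775,-0.9,0.31,0,-0.86,-1,0.35,0])

```text
time_s: 77.45
tcp_pos: [0.4922, -0.2663, 0.1809]
tcp_rot: [-1.251, -2.882, -0.0]
contact_force: [0.1, 0.5, -1.8]
width: 0.0506
grip_force: 41.8
```

```bash
python3 -c "
from h import *
go(.4852,-.3437,.1225,43)"
```

```text
t=77.45 tcp [ 0.4922 -0.2663  0.1809] phi 43.1 w 0.0506 g 41.8 | shift [-0.52 -0.58  0.58] turn 0.000 | after turn [-0.52 -0.58  0.58]
```

Call:
arm_command(moves=[-0.12,-0.13,0,0,-0.24,-0.27,0,0,-0.36,-0.4,0,0,-0.46,-0.51,0,0,-0.52,-0.58,0.06,0,-0.52,-0.58,0.2,0,-0.52,-0.58,0.34,0,-0.52,-0.58,0.46,0,-0.52,-0.58,0.55,0,-0.52,-0.58,0.58,0])

```text
time_s: 78.45
tcp_pos: [0.4852, -0.3417, 0.1221]
tcp_rot: [-1.249, -2.88, -0.001]
contact_force: [-1.3, 1.6, 10.8]
width: 0.0499
grip_force: 42.7
```

Call:
arm_command(moves=[0,0,0,0,0,0,0,0,0,0,0,0,0,0,0,0,0,0,-0.05,0,0,0,-0.17,0,0,0,-0.3,0,0,0,-0.45,0,0,0,-0.6,0,0.04,0.05,-0.75,0], jaw=1)

```text
time_s: 79.45
tcp_pos: [0.4863, -0.3375, 0.2003]
tcp_rot: [1.252, 2.879, -0.002]
contact_force: [0.7, -0.6, -0.1]
width: 0.0855
grip_force: 0.0
```

```bash
python3 -c "
from h import *
go(.5463,.393,.205,43)
p,d=read_camera('scene'); P=cloud('scene',d)
blobs('s',P,.13,.162,(.4,.65,-.5,-.2));blobs('s',P,.13,.162,(.4,.65,.2,.5))"
```

```text
t=79.45 tcp [ 0.4863 -0.3375  0.2003] phi 43.0 w 0.0855 g 0.0 | shift [ 4.93  5.42 -0.06] turn -0.000 | after turn [ 4.93  5.42 -0.06]
s 0.13 0.162 n 348 px [210. 249.] z 0.1406 mean [ 0.4879 -0.3429] mec [ 0.4847 -0.3417  0.0265] rect [ 0.486  -0.3414] [0.0487 0.0497] 51.1
s 0.13 0.162 n 430 px [193. 272.] z 0.1405 mean [ 0.505  -0.4085] mec [ 0.5025 -0.4075  0.0335] rect [ 0.5018 -0.4074] [0.0499 0.0493] 16.5
s 0.13 0.162 n 164 px [412. 108.] z 0.15 mean [0.5495 0.3849] mec [0.5467 0.3887 0.0235] rect [0.5468 0.3893] [0.0406 0.0428] 39.9
```

Canister is back within 3 mm. Now the mill.

Call:
arm_command(moves=[0.091,0.1,-0.01,0,0.182,0.2,-0.02,0,0.273,0.3,-0.03,0,0.364,0.4,-0.04,0,0.455,0.5,-0.05,0,0.546,0.6,-0.06,0,0.637,0.7,-0.07,0,0.728,0.8,-0.08,0,0.82,0.9,-0.08,0,0.91,1,-0.08,0])

```text
time_s: 80.5
tcp_pos: [0.4974, -0.2005, 0.2063]
tcp_rot: [1.251, 2.882, 0.0]
contact_force: [0.7, -0.1, -0.1]
width: 0.0854
grip_force: 0.0
```

Call:
arm_command(moves=[0.091,0.1,0,0,0.182,0.2,0,0,0.273,0.3,0,0,0.364,0.4,0,0,0.455,0.5,0,0,0.546,0.6,0,0,0.637,0.7,0,0,0.728,0.8,0,0,0.82,0.9,0,0,0.91,1,0,0])

```text
time_s: 81.5
tcp_pos: [0.5082, -0.0657, 0.2063]
tcp_rot: [-1.251, -2.882, -0.0]
contact_force: [0.3, 0.0, 0.3]
width: 0.0854
grip_force: 0.0
```

Call:
arm_command(moves=[0.091,0.1,0,0,0.182,0.2,0,0,0.273,0.3,0,0,0.364,0.4,0,0,0.455,0.5,0,0,0.546,0.6,0,0,0.637,0.7,0,0,0.728,0.8,0,0,0.82,0.9,0,0,0.91,1,0,0])

```text
time_s: 82.5
tcp_pos: [0.5191, 0.069, 0.2063]
tcp_rot: [-1.251, -2.882, -0.0]
contact_force: [-0.1, 0.9, -0.5]
width: 0.0856
grip_force: 0.0
```

Call:
arm_command(moves=[0.091,0.1,0,0,0.182,0.2,0,0,0.273,0.3,0,0,0.364,0.4,0,0,0.455,0.5,0,0,0.546,0.6,0,0,0.637,0.7,0,0,0.728,0.8,0,0,0.82,0.9,0,0,0.91,1,0,0])

```text
time_s: 83.5
tcp_pos: [0.53, 0.2038, 0.2063]
tcp_rot: [-1.251, -2.882, 0.0]
contact_force: [0.2, 0.2, 0.4]
width: 0.0853
grip_force: 0.0
```

Call:
arm_command(moves=[0.091,0.1,0,0,0.182,0.2,0,0,0.273,0.3,0,0,0.364,0.4,0,0,0.455,0.5,0,0,0.546,0.6,0,0,0.637,0.7,0,0,0.728,0.8,0,0,0.82,0.9,0,0,0.91,1,0,0])

```text
time_s: 84.5
tcp_pos: [0.5408, 0.3386, 0.2063]
tcp_rot: [-1.251, -2.882, 0.0]
contact_force: [0.7, 1.2, -0.8]
width: 0.0854
grip_force: 0.0
```

```bash
python3 -c "
from h import *
go(.5463,.392,.134,43)"
```

```text
t=84.50 tcp [0.5408 0.3386 0.2063] phi 43.1 w 0.0854 g 0.0 | shift [0.35 0.4  0.72] turn 0.000 | after turn [0.35 0.4  0.72]
```

Call:
arm_command(moves=[0.1,0.12,0,0,0.2,0.23,0,0,0.3,0.34,0,0,0.35,0.4,0.04,0,0.35,0.4,0.15,0,0.35,0.4,0.3,0,0.35,0.4,0.45,0,0.35,0.4,0.59,0,0.35,0.4,0.68,0,0.35,0.4,0.72,0])

```text
time_s: 85.5
tcp_pos: [0.5456, 0.3896, 0.1327]
tcp_rot: [-1.251, -2.881, 0.003]
contact_force: [-0.2, -0.3, -0.2]
width: 0.0856
grip_force: 0.0
```

Call:
arm_command(moves=[0,0,0,0,0,0,0,0,0,0,0,0,0,0,0,0,0,0,0,0,0,0,0,0,0,0,0,0,0,0,0,0,0,0,0,0,0,0,0,0], jaw=0)

```text
time_s: 86.5
tcp_pos: [0.5464, 0.3904, 0.1352]
tcp_rot: [1.251, 2.881, 0.001]
contact_force: [-0.8, -0.6, 6.1]
width: 0.0405
grip_force: 40.6
```

```bash
python3 -c "
from h import *
go(.469,-.2718,.1295,43)"
```

```text
t=86.50 tcp [0.5464 0.3904 0.1352] phi 43.1 w 0.0405 g 40.6 | shift [-4.31 -5.09  0.05] turn 0.000 | after turn [-4.31 -5.08  0.05]
```

Call:
arm_command(moves=[0,0,-0.05,0,0,0,-0.15,0,0,0,-0.27,0,0,0,-0.39,0,-0.03,-0.03,-0.5,0,-0.08,-0.1,-0.57,0,-0.14,-0.17,-0.6,0,-0.22,-0.26,-0.6,0,-0.3,-0.35,-0.6,0,-0.38,-0.45,-0.6,0])

```text
time_s: 87.5
tcp_pos: [0.5389, 0.3301, 0.1938]
tcp_rot: [-1.251, -2.881, 0.002]
contact_force: [-0.0, 0.4, -2.1]
width: 0.0403
grip_force: 40.7
```

Call:
arm_command(moves=[-0.085,-0.1,-0.03,0,-0.17,-0.2,-0.06,0,-0.255,-0.3,-0.09,0,-0.34,-0.4,-0.12,0,-0.425,-0.5,-0.16,0,-0.51,-0.6,-0.2,0,-0.595,-0.7,-0.24,0,-0.68,-0.8,-0.27,0,-0.765,-0.9,-0.3,0,-0.85,-1,-0.3,0])

```text
time_s: 88.5
tcp_pos: [0.5243, 0.2004, 0.2248]
tcp_rot: [1.25, 2.881, 0.001]
contact_force: [-0.3, 0.1, -2.1]
width: 0.0403
grip_force: 40.8
```

Call:
arm_command(moves=[-0.085,-0.1,0,0,-0.17,-0.2,0,0,-0.255,-0.3,0,0,-0.34,-0.4,0,0,-0.425,-0.5,0,0,-0.51,-0.6,0,0,-0.595,-0.7,0,0,-0.68,-0.8,0,0,-0.765,-0.9,0,0,-0.85,-1,0,0])

```text
time_s: 89.5
tcp_pos: [0.5091, 0.07, 0.2243]
tcp_rot: [1.251, 2.882, 0.0]
contact_force: [-0.1, 0.1, -2.3]
width: 0.0403
grip_force: 40.8
```

Call:
arm_command(moves=[-0.085,-0.1,0,0,-0.17,-0.2,0,0,-0.255,-0.3,0,0,-0.34,-0.4,0,0,-0.425,-0.5,0,0,-0.51,-0.6,0,0,-0.595,-0.7,0,0,-0.68,-0.8,0,0,-0.765,-0.9,0,0,-0.85,-1,0,0])

```text
time_s: 90.5
tcp_pos: [0.4941, -0.0604, 0.2243]
tcp_rot: [-1.251, -2.882, 0.0]
contact_force: [0.0, 0.1, -1.8]
width: 0.0407
grip_force: 40.8
```

Call:
arm_command(moves=[-0.085,-0.1,0,0,-0.17,-0.2,0,0,-0.255,-0.3,0.04,0,-0.34,-0.4,0.08,0,-0.425,-0.5,0.13,0,-0.51,-0.6,0.18,0,-0.595,-0.7,0.23,0,-0.68,-0.8,0.27,0,-0.765,-0.9,0.31,0,-0.85,-1,0.35,0])

```text
time_s: 91.5
tcp_pos: [0.4791, -0.1908, 0.1889]
tcp_rot: [-1.251, -2.882, 0.0]
contact_force: [0.6, 0.2, -2.2]
width: 0.0404
grip_force: 40.8
```

```bash
python3 -c "
from h import *
go(.469,-.2718,.1302,43)"
```

```text
t=91.50 tcp [ 0.4791 -0.1908  0.1889] phi 43.1 w 0.0404 g 40.8 | shift [-0.52 -0.63  0.59] turn 0.000 | after turn [-0.52 -0.63  0.59]
```

Call:
arm_command(moves=[-0.12,-0.14,0,0,-0.24,-0.28,0,0,-0.36,-0.43,0,0,-0.46,-0.56,0,0,-0.52,-0.63,0.06,0,-0.52,-0.63,0.2,0,-0.52,-0.63,0.34,0,-0.52,-0.63,0.46,0,-0.52,-0.63,0.55,0,-0.52,-0.63,0.59,0])

```text
time_s: 92.5
tcp_pos: [0.4686, -0.2709, 0.13]
tcp_rot: [-1.25, -2.881, 0.0]
contact_force: [-4.7, 0.8, 30.4]
width: 0.0406
grip_force: 43.4
```

Call:
arm_command(moves=[0,0,0,0,0,0,0,0,0,0,0,0,0,0,0,0,0,0,-0.05,0,0,0,-0.17,0,0,0,-0.3,0,0,0,-0.5,0,0,0,-0.7,0,0,0,-0.9,0], jaw=1)

```text
time_s: 93.5
tcp_pos: [0.4689, -0.2709, 0.2224]
tcp_rot: [1.25, 2.881, -0.0]
contact_force: [0.6, 0.1, -0.9]
width: 0.0853
grip_force: 0.0
```

Call:
arm_command(moves=[0.1,0.1,-0.05,0,0.2,0.2,-0.1,0,0.3,0.3,-0.15,0,0.4,0.4,-0.2,0,0.5,0.5,-0.2,0,0.6,0.6,-0.2,0,0.7,0.7,-0.2,0,0.8,0.8,-0.2,0,0.8,0.8,-0.2,0,0.8,0.8,-0.2,0])

```text
time_s: 94.5
tcp_pos: [0.4726, -0.1576, 0.2403]
tcp_rot: [1.25, 2.882, -0.001]
contact_force: [-0.2, 0.1, 0.2]
width: 0.0852
grip_force: 0.0
```

```bash
python3 -c "
from h import *
p,d=read_camera('scene'); P=cloud('scene',d)
blobs('s',P,.13,.162,(.4,.65,-.5,-.2)); blobs('s',P,.055,.08,(.48,.63,-.09,.06))
cv2.imwrite('pics/s5.png',p[90:340,100:480,::-1])"
```

```text
s 0.13 0.162 n 242 px [229. 226.] z 0.1462 mean [ 0.4714 -0.2709] mec [ 0.4676 -0.2694  0.0219] rect [ 0.4678 -0.2691] [0.041  0.0417] 83.6
s 0.13 0.162 n 344 px [210. 249.] z 0.1405 mean [ 0.4876 -0.3428] mec [ 0.4852 -0.3419  0.0259] rect [ 0.4856 -0.342 ] [0.0497 0.0499] 1.3
s 0.13 0.162 n 430 px [193. 272.] z 0.1406 mean [ 0.5049 -0.4086] mec [ 0.5014 -0.4085  0.0332] rect [ 0.5031 -0.4076] [0.0505 0.0488] 15.7
s 0.055 0.08 n 158 px [325. 204.] z 0.0646 mean [ 0.5587 -0.0142] mec [ 0.5587 -0.0132  0.0297] rect [ 0.5583 -0.0135] [0.0527 0.059 ] 43.1
```

View pics/s5.png

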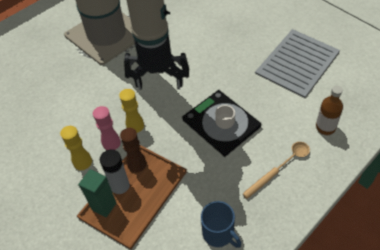

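All three containers are back upright on their spots, within about 4 mm, at (95,190), (115,170) and (132,148). The ramekin is centred on the scale, and the gripper is clear of everything.

```bash
python3 -c "
from cell import *
print(hand_in())"
```

```text
the job is handed in; nothing more can be done
None
```

The job is handed in at about 95 s (limit 144 s): the last picture shows the ramekin centred on the scale and all three containers upright within about 4 mm of their starting spots, but hand_in returned no verdict.

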